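# Post a used reagent cartridge through the waste bin's sprung flap

### The job

Take the long cartridge out of the rack and post it through the sprung flap of the waste bin, so that it drops right inside and the flap snaps shut behind it. The flap will pinch the cartridge when you let go half way, so press it on through from behind, without ramming it; leave the short cartridge standing in the rack and the bottle and jar alone.

Things in the scene. Friction and masses are not known exactly. Their poses are not given: they have to be found in the camera images.
- long_cartridge: Used cartridge to post: plain white plastic block 18 (its x) x 40 (y) x 110 mm (z, upright in the rack), 50 to 105 g, edges rounded 2.5 mm, grey patch on its top end. Origin at the centre of its lower end. It stands with 1.5 mm play all round in one of the rack's two pockets, 40 mm deep: its upper 70 mm stands clear, its top is 120 mm above the table.
- short_cartridge: A cartridge of the same kind but only 80 mm long (18 x 40 x 80 mm), in the other pocket of the rack, its top 90 mm above the table; it stays. Origin at the centre of its lower end.
- rack: White plastic block 75 (x) x 190 (y) x 50 mm high, fixed to the table, with two pockets at y = -50 and +50 mm whose floors are 10 mm above the table. Origin at the centre of its underside. Which cartridge stands in which pocket varies.
- bin: Waste bin fixed to the table, 190 (x) x 170 (y) mm, white walls, clear far wall (+x), empty inside. A grey lid 6 mm thick slopes up at 30 degrees from the front (the bin's -x side, 120 mm high) to the back (230 mm). Origin at the centre of its underside. The way in through the lid's mouth is square to the lid: along (0.5, 0, -0.866) in the bin's frame.
- mouth (a point): Centre of the lid's rectangular mouth, in the lid's outer face, 175 mm above the table, axes as the bin's. The mouth is 56 mm wide along the bin's y and 40 mm along the slope; the cartridge goes in end first, its 40 mm side along the bin's y. Fingers that still hold the 18 mm thick cartridge are mostly too thick for it; shut fingers go in.
- flap (a joint): Angle of the sprung dark steel flap (60 x 38 x 3 mm) that shuts the mouth from beneath, hinged along the mouth's upper (back) edge and swinging inward: 0 shut, 1.45 rad wide open. The spring gives 0.10 N m shut, 0.18 N m at 1 rad: about 5 N to push open, 5 to 10 N to slide the cartridge past. It swings shut by itself when nothing is in its way.
- bottle: Bystander: black bottle with a red cap, 64 mm across, 130 mm high. Origin at the centre of its underside.
- jar: Bystander: white jar with a blue lid, 60 mm across, 80 mm high. Origin at the centre of its underside.
- long_cartridge_center (a point): Middle of the long cartridge, 55 mm above its origin.
- chute_end (a point): Inner end of a flat chute wall, 68 mm wide, that runs 70 mm inward, square to the lid, from the mouth's lower (front) edge; the cartridge's flat face slides down it. Axes as the bin's.
- flap_edge (a point): Middle of the flap's free edge, axes as the flap's. With the cartridge in, the flap stands at about 1 rad, this edge about 40 mm below the lid, and pinches the cartridge on the chute wall so that it stays when let go. Shut fingers pushed in behind it, over the middle of the mouth, 10 to 45 mm below the lid, swing the flap off it and it drops.
Mind the look-alikes: they are no part of the job. Leave any purple or red look-alike of the short_cartridge alone. What is shaped like the long_cartridge but orange is not meant.

How it is judged:
On the way:
1. the long cartridge, out of the rack, has its lower end in the mouth and the flap is pushed open (value of joint flap above 0.5 rad and distance between long_cartridge and mouth below 0.09 m), for 0.1 s.
At the end, for the whole second after the job is handed in: The long cartridge lies inside the bin (its middle within the bin's walls and less than 90 mm above its underside), at rest; the flap is shut (within 0.08 rad); the short cartridge still stands in its pocket (within 20 mm, upright within 0.25 rad) (z of long_cartridge in the frame of bin below 0.13 m and z of long_cartridge_center in the frame of bin between 0 and 0.09 m and x of long_cartridge_center in the frame of bin between -0.095 and 0.095 m and y of long_cartridge_center in the frame of bin between -0.085 and 0.085 m and linear speed of long_cartridge below 0.03 m/s and value of joint flap below 0.08 rad and distance of short_cartridge from where it was at the start of the episode below 0.02 m and angle between short_cartridge's own z axis and vertical below 0.25 rad); the robot touches nothing.
It fails at once if the cartridge is rammed against the bin or its flap (over 60 N) (contact force between long_cartridge and bin above 60 N).
It fails at once if the short cartridge is pulled from its pocket (moved over 30 mm) (distance of short_cartridge from where it was at the start of the episode above 0.03 m).
It fails at once if the bottle or jar is shoved (over 30 mm) or tipped (distance of any of bottle, jar from where it was at the start of the episode above 0.03 m or angle between any of bottle, jar's own z axis and vertical above 0.4 rad).
It also fails if it takes over 54 s, if anything falls off the work surface, if the arm or the gripper's body presses on something with over 40 N, if the wrist force passes 120 N, or if a joint passes its speed limit or range.

### The arm

A 6-joint arm with a two-finger parallel gripper is mounted at the origin on the work surface. World frame = base frame: x ahead of the robot, y to its left, z up, the work surface at z = 0. Lengths are in m, angles in rad, forces in N, time in s.
With the tool pointing down it reaches from about 0.375 to 0.975 m from the base axis. Payload 3.8 kg.
Tool frame: the origin (TCP) lies midway between the tips of the shut fingers; the grasp point (between the pads) lies 19 mm behind it; z points along the fingers, y is the line along which they close (so a half turn about z gives the same grasp; the last joint's range is limited). The gripper opens to 85 mm and grips with 20 to 120 N. Pads are 22 mm wide; open, the fingers measure 114 mm over their backs; the gripper's body (76 mm by 85 mm) begins 54 mm behind the grasp point. The pads swing forward as they close: fully open they stand 13 mm farther back than shut.
Start: joints at [-1.207, 0.264, 1.604, -0, 1.274, -0.037], TCP at [0.263, -0.622, 0.231] pointing down, gripper open.
Joint ranges: [-2.63, 2.63], [-0.94, 2.18], [0.31, 2.57], [-1.31, 4.45], [0, 2.66], [-2.55, 2.55]. Speed limits (rad/s): [2.57, 2.57, 3.14, 3.14, 3.14, 3.14].

### API

Orientations are given as a rotation vector (axis times angle).
In Python, from workcell import bot gives the robot as it stands.
- The arm moves only by the tool servo_tool, never from a script. Its argument "series" is a list of rows, each a list of 7 numbers: the shift along the world's x, y, z in units of 0.15 m (1.0 is 0.15 m), then the turn, a rotation vector about the world's x, y, z in units of 180 degrees (1.0 is 180 degrees), then the closure, from 0 (fully open) to 1 (shut). A call has 1 to 20 rows; each row is the pose to reach, as a shift and turn from the pose commanded when the call began, turning the shorter way round; what a row does not reach only later rows make up. A row lasts 1/10 s, in which the tool goes at most 50 mm and 8.59 degrees, less where a joint would pass 70% of its speed; a pose out of reach is approached as far as the arm can. A call with a number of a shift or a turn outside -1 to 1 is refused whole. A call with a gripper value outside its range is refused whole. The fingers move at their own pace and stop on an object; "newtons" is the grip in N (left out, the last holds). Time passes only in rows, so rows that repeat a pose let the fingers close. It gives the time, the measured TCP pose, the force, the opening and the grip force at its end, in the units of the state.
- bot.read_state(): the state, without advancing time (a new reading comes with each control period).
- bot.read_camera(name): name is "side" or "top" or "wrist"; returns the picture (384x512x3 uint8, red, green, blue); there is no depth.
- bot.camera_info(name): a dict with "vertical_fov" (degrees; the focal length in pixels is half the picture's height over the tangent of half this angle, whatever the lens; pixels are square), "cx", "cy" (the principal point, pixels), "dist" ([k1, k2, p1, p2, k3] as OpenCV has them; the pictures are not rectified), "R" (3x3) and "t" (3): a world point X has camera coordinates R X + t. Camera axes: x right, y down, z forward; pixel columns grow to the right and rows downward; lengths in m; the calibration is good to about 2 mm. A picture is of the moment at which its call begins: read the wrist's pose just before it. camera_info takes no time and is no camera call; for the wrist camera it gives the pose at the moment of the call.
- bot.finish_job(): hands the job in; it is judged then, once.
Trained networks look in the newest picture that a camera, given by its name, has taken for a name from the list of things; names that differ only in an ending like _2 or _b are one class to them, and where a whole thing is asked for, a point or a joint stands for the part that bears it (a point fixed in the world has none). Each returns a list of dicts, best first, with "score" (0 to 1); they miss things now and then, are a little off and sometimes report something else, mostly with a low value. They report only what shows in the picture. A call takes as long as a camera call. They do not tell look-alikes from the thing itself.
- bot.recognise(target, camera): "box" ([left, top, right, bottom] as shares, 0 to 1, of the picture: columns of its width, rows of its height, round what is visible of it).
- bot.trace(target, camera): "mask" (384x512 bool, what is visible of it) and "box" ([left, top, right, bottom] as shares, 0 to 1, of the picture: columns of its width, rows of its height, round what is visible of it).
- bot.mark_of(target, camera): "at" ([row, column] as shares, 0 to 1, of the picture: columns of its width, rows of its height: a listed point, or the origin of a listed thing).
The state is a dict: "time": time; "q": joint angles; "joint_vel": joint speeds; "joint_torque": joint torques, N m; "tool_pos": TCP position; "tcp_rot": TCP orientation; "wrist_force": force on the tool from outside, world axes, zero at the start; "torque": the same for the moment, N m; "width": opening from 0.0 (shut) to 1.0 (fully open); "grip_force": force on a finger pad.
Only numpy, scipy, OpenCV 4.12 (cv2) and the standard library are available. Lean on these libraries where they do the work, as an engineer would, in place of code of your own. Each camera call takes 0.05 s, during which the arm holds its last target. There are 200 camera calls.

## Working session

There is one attempt and no reset: what is moved stays moved. The work goes in short steps, Python scripts to look and compute and a tool call to move; the robot and the scene stay as the last step left them, time stands still between calls to the robot, and variables do not carry over. Pictures are saved under pics/ and viewed, at most 10 in all, crops included, and the job is handed in when it is done.

Besides the shell and the picture viewer there is one more tool, called as a command line: name --pt "numbers of a row" for each row, then --argument value for the rest. servo_tool: Moves the arm, as the interface text tells. Shifts and turns lie within -1 to 1; 1 stands for 0.15 m of shift or 180 degrees of turn. Its arguments: {"type":"object","properties":{"series":{"type":"array","items":{"type":"array","items":{"type":"number"}}},"newtons":{"type":"number"}},"required":["series"]}

```bash
mkdir -p pics
python3 - <<'E'
from workcell import bot
import cv2,numpy as np
ims=[]
for c in ["side","top"]:
    im=bot.read_camera(c); cv2.imwrite(f"pics/{c}0.png",im[:,:,::-1]); ims.append(im)
    i=bot.camera_info(c); print(c,i)
    for n in ["long_cartridge","short_cartridge","rack","bin","bottle","jar","mouth","chute_end"]:
        f=bot.mark_of(n,c); print(n,[(round(d["score"],2),round(d["at"][1]*512),round(d["at"][0]*384)) for d in f[:3]])
cv2.imwrite("pics/both.png",cv2.resize(np.vstack(ims),(600*512//768*1,600))[:,:,::-1])
print(bot.read_state())
E
```

```text
side {'vertical_fov': 57.028225242669464, 'cx': 255.01997859355305, 'cy': 191.01800379105237, 'dist': array([-0.11236645,  0.        ,  0.        ,  0.        ,  0.        ]), 'R': array([[ 0.93098039, -0.36469754, -0.01646874],
       [-0.19369398, -0.45520717, -0.86906218],
       [ 0.30944815,  0.81226974, -0.49442867]]), 't': array([-0.45171569,  0.22209686,  0.65099193])}
long_cartridge [(0.97, 301, 321), (0.82, 232, 341)]
short_cartridge [(0.83, 220, 292), (0.6, 323, 280), (0.55, 275, 286)]
rack []
bin [(0.57, 261, 200)]
bottle [(0.95, 351, 248)]
jar [(0.47, 226, 166)]
mouth [(0.62, 261, 140)]
chute_end []
top {'vertical_fov': 55.463198366546145, 'cx': 258.296987268188, 'cy': 194.8715491624024, 'dist': array([0.00596644, 0.        , 0.        , 0.        , 0.        ]), 'R': array([[ 0.01618495, -0.99909248,  0.03939883],
       [-0.98429084, -0.02284899, -0.17506987],
       [ 0.17581121, -0.03594641, -0.98376739]]), 't': array([0.02771825, 0.53830963, 0.94000729])}
long_cartridge [(0.73, 350, 218), (0.57, 351, 261)]
short_cartridge [(0.72, 304, 152), (0.71, 321, 219), (0.6, 321, 186)]
rack [(0.98, 337, 223)]
bin [(0.59, 202, 183)]
bottle [(0.56, 303, 151)]
jar [(0.63, 114, 192)]
mouth [(0.57, 200, 164)]
chute_end []
{'time': 0.9, 'q': array([-1.20691897e+00,  2.63912216e-01,  1.60400133e+00,  7.97619150e-07,
        1.27369789e+00, -3.69203105e-02]), 'joint_vel': array([ 1.43347869e-03, -3.08447417e-06,  1.62544774e-03, -8.06483027e-04,
       -4.26155545e-04, -1.97305843e-03]), 'joint_torque': array([ 7.52723772e-04, -5.15046465e+01, -3.67733467e+01, -3.57436056e-05,
        6.32588726e-04,  7.13905468e-07]), 'tool_pos': array([ 0.26333722, -0.62150724,  0.23127076]), 'tcp_rot': array([-3.07870257e+00, -6.25361979e-01,  3.62125285e-06]), 'wrist_force': array([-0.1202029 ,  0.66113717,  0.38694249]), 'torque': array([-0.03700737,  0.01399862,  0.04108174]), 'grip_force': 0.0, 'width': 0.9994912564553518}
```

View pics/side0.png

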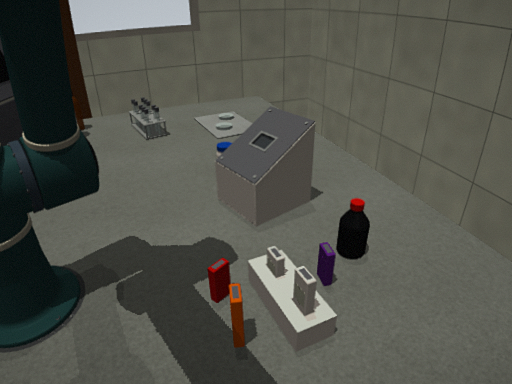

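View pics/top0.png

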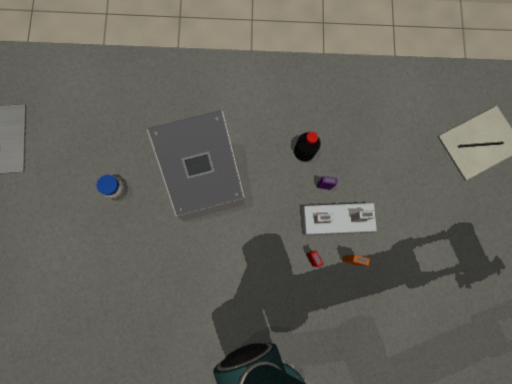

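Side view: a white rack with the tall white cartridge (305,290) and the short white one (275,262). The orange (237,315), red (219,280) and purple (326,263) blocks are look-alikes. Top view: the white ones are at (362,214), which is farther toward -y and so the long one, and at (322,217), the short one. The bin lid is at (198,165).

Run:
```python
from workcell import bot
import cv2,numpy as np
for c in ["side","top"]:
    bot.read_camera(c)
    for n in ["rack","bin","long_cartridge"]:
        for d in bot.trace(n,c)[:2]:
            m=d["mask"].astype(np.uint8)
            cs=max(cv2.findContours(m,0,1)[0],key=cv2.contourArea); h=cv2.convexHull(cs)
            print(c,n,round(d["score"],2),cv2.approxPolyDP(h,2.5,True)[:,0].tolist())
t=cv2.imread("pics/top0.png")[100:250,140:390]; cv2.imwrite("pics/tc.png",cv2.resize(t,None,fx=3.2,fy=3.2,interpolation=2))
t=cv2.imread("pics/side0.png")[100:350,200:350]; cv2.imwrite("pics/sc.png",cv2.resize(t,None,fx=2.4,fy=2.4,interpolation=2))
```

```text
side rack 0.89 [[248, 261], [263, 255], [286, 257], [336, 314], [333, 334], [296, 351], [252, 285]]
side bin 0.72 [[313, 120], [307, 201], [255, 224], [220, 199], [215, 160], [267, 108]]
side long_cartridge 0.9 [[231, 284], [240, 287], [244, 345], [234, 346], [230, 317]]
side long_cartridge 0.6 [[301, 266], [315, 280], [313, 311], [306, 315], [293, 301], [294, 276]]
top rack 0.41 [[332, 216], [327, 222], [313, 221], [317, 214]]
top bin 0.74 [[220, 110], [244, 203], [184, 220], [175, 213], [147, 129]]
top long_cartridge 0.68 [[373, 213], [365, 219], [352, 219], [352, 215], [358, 212]]
top long_cartridge 0.64 [[343, 256], [361, 256], [368, 262], [357, 264], [345, 261]]
```

View pics/tc.png

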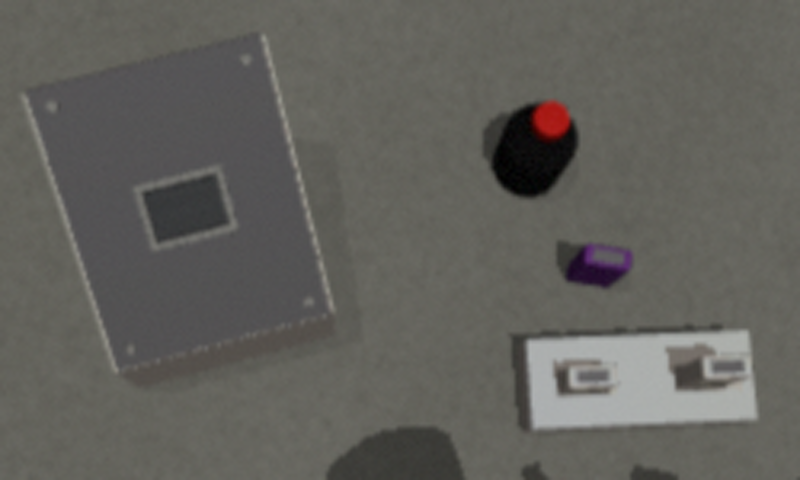

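View pics/sc.png

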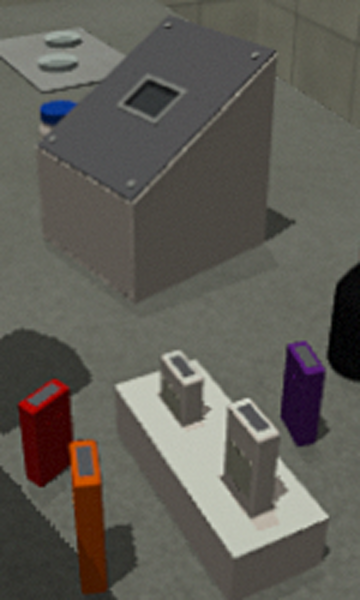

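The long cartridge is the tall white one: side (305,290), top (367,214). It fits by colour and by its 70 mm clear height. The orange one at side (237,315) is the look-alike. Now I'll fit the poses.

```bash
cat > h.py <<'E'
import numpy as np,cv2
from scipy.optimize import least_squares
from workcell import bot
def proj(c,P,i=None):
    i=i or bot.camera_info(c); f=192/np.tan(np.radians(i["vertical_fov"]/2))
    K=np.array([[f,0,i["cx"]],[0,f,i["cy"]],[0,0,1.]])
    return cv2.projectPoints(np.array(P,float).reshape(-1,1,3),cv2.Rodrigues(i["R"])[0],i["t"],K,i["dist"])[0][:,0]
def W(p,L):
    c,s=np.cos(p[2]),np.sin(p[2]); L=np.array(L,float)
    return np.c_[p[0]+c*L[:,0]-s*L[:,1],p[1]+s*L[:,0]+c*L[:,1],L[:,2]]
def fit(obs,x0):
    I={c:bot.camera_info(c) for c in obs}
    r=lambda p:np.concatenate([(proj(c,W(p,[o[0] for o in v]),I[c])-[o[1] for o in v]).ravel() for c,v in obs.items()])
    s=least_squares(r,x0,loss="soft_l1"); return s.x,r(s.x).reshape(-1,2)
E
python3 - <<'E'
from h import *
np.set_printoptions(precision=4,suppress=True)
BL,BR,FL,FR=(.095,.085,.23),(.095,-.085,.23),(-.095,.085,.12),(-.095,-.085,.12);M=(0,0,.175)
p,r=fit({"top":[(BL,(147.2,128.7)),(BR,(222.5,110.6)),(FR,(243.7,197.5)),(FL,(176,215.9)),(M,(197.6,164.7))],
"side":[(BL,(269.2,106.8)),(BR,(314.3,121.8)),(FR,(255.2,184.4)),(FL,(216,162.2)),(M,(263,140.2)),((-.095,-.085,0),(256.4,224.8))]},[.6,.1,.2]);print("bin",p,r.round(1).tolist())
a=[(.0375,.095,.05),(.0375,-.095,.05),(-.0375,-.095,.05),(-.0375,.095,.05)]
p,r=fit({"top":[(a[0],(304.4,205.3)),(a[1],(373.5,202.8)),(a[2],(376.2,230.6)),(a[3],(306.2,234)),((0,-.05,.12),(367.5,214.4)),((0,.05,.09),(325,217.2))],
"side":[(a[2],(296.9,331.8)),(a[1],(336,315.1)),(a[3],(248.5,260.1)),((-.0375,-.095,0),(296.5,348.5)),((0,-.05,.12),(305.1,273)),((0,.05,.09),(274.7,251.5))]},[.5,-.2,0]);print("rack",p,r.round(1).tolist())
print(W(p,[(0,-.05,.12),(0,.05,.09)]))
E
```

```text
bin [0.5834 0.1864 0.2958] [[0.3, 0.0], [-1.3, -0.5], [-0.0, -0.1], [0.8, -0.0], [0.6, 0.2], [0.7, -1.2], [0.5, -1.4], [-0.3, -1.0], [-1.0, -2.2], [0.1, 0.5], [-0.7, 1.2]]
rack [ 0.4788 -0.1818  0.0611] [[-0.6, 0.4], [-0.3, 0.2], [-0.2, 0.0], [-0.5, -0.4], [-0.7, -0.2], [-0.4, -0.1], [0.2, 0.1], [0.8, -0.1], [-0.9, -0.1], [-0.9, 3.0], [0.2, 0.4], [0.9, 0.4]]
[[ 0.4818 -0.2317  0.12  ]
 [ 0.4757 -0.1319  0.09  ]]
```

servo_tool --pt "0.7 1 0 0 0 0.2 0.4" --pt "0.7 1 0 0 0 0.2 0.4" --pt "0.7 1 0 0 0 0.2 0.4" --pt "0.7 1 0 0 0 0.2 0.4" --pt "0.7 1 0 0 0 0.2 0.4" --newtons 50

```text
time: 1.8
tool_pos: [0.3706, -0.468, 0.2315]
tcp_rot: [-2.728, -1.556, -0.002]
wrist_force: [0.9, -0.8, 0.7]
width: 0.601
grip_force: 0.0
```

servo_tool --pt "0.6 1 0 0 0 0.192 0.4" --pt "0.6 1 0 0 0 0.192 0.4" --pt "0.6 1 0 0 0 0.192 0.4" --pt "0.6 1 0 0 0 0.192 0.4" --pt "0.6 1 0 0 0 0.192 0.4"

```text
time: 2.3
tool_pos: [0.4597, -0.3194, 0.2315]
tcp_rot: [2.146, 2.294, 0.001]
wrist_force: [0.3, 0.1, 0.7]
width: 0.601
grip_force: 0.0
```

servo_tool --pt "0.157 0.6 -0.3 0 0 0 0.4" --pt "0.157 0.6 -0.3 0 0 0 0.4" --pt "0.157 0.6 -0.3 0 0 0 0.4" --pt "0.157 0.6 -0.3 0 0 0 0.4"

```text
time: 2.7
tool_pos: [0.4813, -0.2316, 0.1855]
tcp_rot: [-2.152, -2.288, 0.002]
wrist_force: [-0.2, -0.4, 0.6]
width: 0.604
grip_force: 0.0
```

Run:
```python
from h import *
s=bot.read_state();print(s["time"],s["tool_pos"],s["tcp_rot"],s["q"],s["width"])
i=bot.camera_info("wrist")
im=bot.read_camera("wrist"); cv2.imwrite("pics/w1.png",im[:,:,::-1])
print(proj("wrist",[(.4818,-.2317,.12)],i), [(d["score"],d["box"]) for d in bot.recognise("long_cartridge","wrist")[:2]])
```

```text
2.7 [ 0.48128474 -0.23159366  0.18546689] [-2.15154250e+00 -2.28750168e+00  2.00030212e-03] [-4.94536614e-01  3.29137939e-02  1.95440758e+00 -9.96031214e-04
  1.15579932e+00 -5.55371248e-01] 0.6040894173247319
[[262.85323246 198.73399375]] [(0.75, [0.491, 0.4203, 0.5359, 0.5727]), (0.68, [0.2291, 0.3599, 0.3531, 0.4992])]
```

View pics/w1.png

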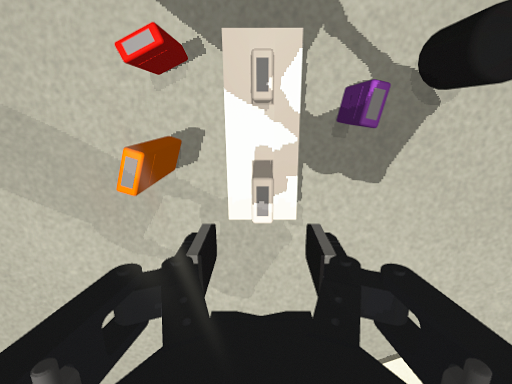

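The wrist view shows the long cartridge's top centred at (262,198), as predicted, between the open fingers. I'll descend and grip.

servo_tool --pt "0 0 -0.3 0 0 0 0.4" --pt "0 0 -0.5 0 0 0 0.4" --pt "0 0 -0.667 0 0 0 0.4" --pt "0 0 -0.667 0 0 0 0.4" --pt "0 0 -0.667 0 0 0 1" --pt "0 0 -0.667 0 0 0 1" --pt "0 0 -0.667 0 0 0 1" --pt "0 0 -0.667 0 0 0 1" --pt "0 0 -0.667 0 0 0 1" --pt "0 0 -0.667 0 0 0 1" --newtons 50

```text
time: 3.8
tool_pos: [0.4837, -0.2328, 0.0887]
tcp_rot: [2.148, 2.286, 0.001]
wrist_force: [-0.8, -1.5, 5.8]
width: 0.205
grip_force: 49.9
```

servo_tool --pt "0 0 0.1 0 0 0 1" --pt "0 0 0.25 0 0 0 1" --pt "0 0 0.5 0 0 0 1" --pt "0 0 0.8 0 0 0 1" --pt "0 0 1 0 0 0 1" --pt "0 0 1 0 0 0 1"

```text
time: 4.4
tool_pos: [0.485, -0.2328, 0.2435]
tcp_rot: [2.145, 2.281, 0.005]
wrist_force: [1.2, -0.5, -0.2]
width: 0.203
grip_force: 50.2
```

Run:
```python
from h import *
s=bot.read_state();print(s["time"],s["tool_pos"],s["tcp_rot"],s["width"],s["grip_force"])
im=bot.read_camera("side"); cv2.imwrite("pics/s1.png",im[:,:,::-1])
```

```text
4.4 [ 0.48495991 -0.2327561   0.24347585] [2.14454313 2.28122858 0.0050761 ] 0.20301851077867034 50.19844830036163
```

View pics/s1.png

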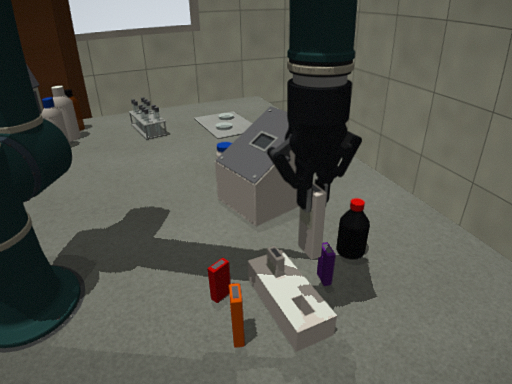

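servo_tool --pt "0.1 0.33 0.4 0 0 0.075 1" --pt "0.1 0.66 0.4 0 0 0.075 1" --pt "0.1 1 0.4 0 0 0.075 1" --pt "0.1 1 0.4 0 0 0.075 1" --pt "0.1 1 0.4 0 0 0.075 1"

```text
time: 4.95
tool_pos: [0.4959, -0.0784, 0.2953]
tcp_rot: [-1.861, -2.528, -0.0]
wrist_force: [0.9, -1.7, -0.7]
width: 0.199
grip_force: 50.2
```

servo_tool --pt "0 0.3 0 0.049 -0.159 0 1" --pt "0 0.6 0 0.049 -0.159 0 1" --pt "0 0.9 0 0.049 -0.159 0 1" --pt "0 1 0 0.049 -0.159 0 1" --pt "0 1 0 0.049 -0.159 0 1" --pt "0 1 0 0.049 -0.159 0 1"

```text
time: 5.55
tool_pos: [0.4962, 0.0677, 0.2952]
tcp_rot: [1.648, 2.229, 0.593]
wrist_force: [0.4, 0.0, -0.5]
width: 0.205
grip_force: 50.2
```

```bash
cat >> h.py <<'E'
from scipy.spatial.transform import Rotation as Ro
yaw=.2958; M=np.array([.5834,.1864,.175]); c,s=np.cos(yaw),np.sin(yaw)
d=np.array([.5*c,.5*s,-.866]); u=np.array([.866*c,.866*s,.5]); b=np.array([-s,c,0])
def rep(tgt):
    st=bot.read_state(); R=Ro.from_rotvec(st["tcp_rot"]); Rm=R.as_matrix()
    y=u if Rm[:,1]@u>0 else -u
    T=Ro.from_matrix(np.c_[np.cross(y,d),y,d])
    e=st["tool_pos"]-M
    print("t",st["time"],"tcp",st["tool_pos"],"in d,u,b:",(e@d).round(4),(e@u).round(4),(e@b).round(4),"q",st["q"].round(2))
    print("shift units",((tgt-st["tool_pos"])/.15).round(3),"turn units",((T*R.inv()).as_rotvec()/np.pi).round(4),"F",st["wrist_force"].round(1))
E
python3 -c "
from h import *
rep(M-.008*u-.0987*d)
print(d/.15,u/.15,b/.15)"
```

```text
t 5.55 tcp [0.49620188 0.06774292 0.29520222] in d,u,b: -0.1631 -0.0421 -0.0881 q [-0.02 -0.45  2.23  0.21  0.88 -0.41]
shift units [ 0.222  0.682 -0.258] turn units [ 0.0003 -0.0011 -0.0005] F [ 0.4  0.  -0.5]
[ 3.18856415  0.971684   -5.77333333] [5.5225931  1.68295668 3.33333333] [-1.94336799  6.3771283   0.        ]
```

servo_tool --pt "0.1 0.33 0 0 0 0 1" --pt "0.222 0.68 0 0 0 0 1" --pt "0.222 0.68 -0.1 0 0 0 1" --pt "0.222 0.68 -0.258 0 0 0 1" --pt "0.222 0.68 -0.258 0 0 0 1" --pt "0.222 0.68 -0.258 0 0 0 1"

```text
time: 6.15
tool_pos: [0.5309, 0.1695, 0.2569]
tcp_rot: [1.65, 2.228, 0.593]
wrist_force: [0.7, -0.5, -0.5]
width: 0.205
grip_force: 50.1
```

Run:
```python
from h import *
rep(M-.008*u-.0987*d)
a=bot.read_camera("wrist"); i=bot.camera_info("wrist")
rect=[M+x*u+y*b for x,y in((-.02,-.028),(-.02,.028),(.02,.028),(.02,-.028))]
cart=[M-.008*u-.02*d+x*u+y*b for x,y in((-.009,-.02),(-.009,.02),(.009,.02),(.009,-.02))]
def dr(im,P,c,n,i=None):
    cv2.polylines(im,[np.int32(proj(n,P,i)*2)],True,c,1)
s=bot.read_camera("side")
o=[]
for n,im in(("wrist",a),("side",s)):
    im=cv2.resize(np.ascontiguousarray(im[:,:,::-1]),None,fx=2,fy=2)
    dr(im,rect,(0,255,0),n);dr(im,cart,(0,0,255),n)
    o.append(im)
cc=proj("side",[M])[0]*2; x,y=np.int32(cc)
big=np.hstack([cv2.resize(o[0],(512,384)),o[1][max(0,y-192):max(0,y-192)+384,x-144:x+144]])
cv2.imwrite("pics/ins.png",big)
```

```text
t 6.15 tcp [0.53093339 0.16952421 0.25692096] in d,u,b: -0.0985 -0.0068 -0.0008 q [ 0.25 -0.3   2.2   0.04  0.73 -0.07]
shift units [-0.009  0.003 -0.003] turn units [ 0.0002 -0.0011 -0.    ] F [ 0.7 -0.5 -0.5]
```

View pics/ins.png

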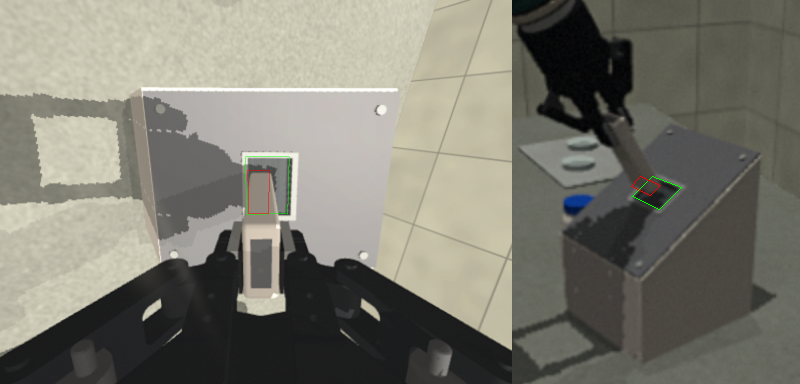

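The mouth and frame line up with the green model (wrist 245–292, 155–214). The cartridge end sits just up-slope of the front edge, so I'll insert it slowly.

servo_tool --pt "0.032 0.01 -0.058 0 0 0 1" --pt "0.064 0.019 -0.115 0 0 0 1" --pt "0.08 0.024 -0.144 0 0 0 1" --pt "0.096 0.029 -0.173 0 0 0 1" --pt "0.112 0.034 -0.202 0 0 0 1" --pt "0.128 0.039 -0.231 0 0 0 1"

```text
time: 6.85
tool_pos: [0.5504, 0.1766, 0.2241]
tcp_rot: [1.646, 2.225, 0.599]
wrist_force: [-4.8, -1.8, 6.4]
width: 0.202
grip_force: 51.5
```

```bash
python3 -c "
from h import *
rep(M-.008*u-.0107*d)"
```

```text
t 6.85 tcp [0.55044942 0.17656292 0.22405445] in d,u,b: -0.0597 -0.0053 0.0002 q [ 0.25 -0.23  2.21  0.04  0.64 -0.07]
shift units [ 0.141  0.042 -0.292] turn units [-0.0003  0.0005 -0.0005] F [-4.8 -1.8  6.4]
```

servo_tool --pt "0.016 0.005 -0.029 0 0 0 1" --pt "0.032 0.01 -0.058 0 0 0 1" --pt "0.048 0.015 -0.087 0 0 0 1" --pt "0.064 0.019 -0.115 0 0 0 1" --pt "0.08 0.024 -0.144 0 0 0 1"

```text
time: 7.35
tool_pos: [0.5603, 0.1798, 0.1999]
tcp_rot: [1.649, 2.23, 0.594]
wrist_force: [-4.6, -0.8, -0.3]
width: 0.2
grip_force: 50.4
```

servo_tool --pt "0.016 0.005 -0.029 0 0 0 1" --pt "0.032 0.01 -0.058 0 0 0 1" --pt "0.048 0.015 -0.087 0 0 0 1" --pt "0.064 0.019 -0.115 0 0 0 1" --pt "0.064 0.019 -0.115 0 0 0 1" --pt "0.064 0.019 -0.115 0 0 0 1"

```text
time: 7.95
tool_pos: [0.57, 0.1825, 0.1826]
tcp_rot: [1.649, 2.229, 0.594]
wrist_force: [-3.5, -0.5, -3.0]
width: 0.204
grip_force: 50.1
```

Run:
```python
from h import *
rep(M-.008*u-.0107*d)
a=bot.read_camera("wrist");s=bot.read_camera("side")
s=cv2.resize(s[60:252,160:352],(384,384),interpolation=2)
cv2.imwrite("pics/ins2.png",np.hstack([a[:,100:],s])[:,:,::-1])
```

```text
t 7.95 tcp [0.57000943 0.18253318 0.18259858] in d,u,b: -0.0135 -0.0083 0.0002 q [ 0.26 -0.14  2.21  0.04  0.55 -0.07]
shift units [ 0.011  0.002 -0.016] turn units [ 0.0001 -0.0013 -0.0005] F [-3.5 -0.5 -3. ]
```

View pics/ins2.png

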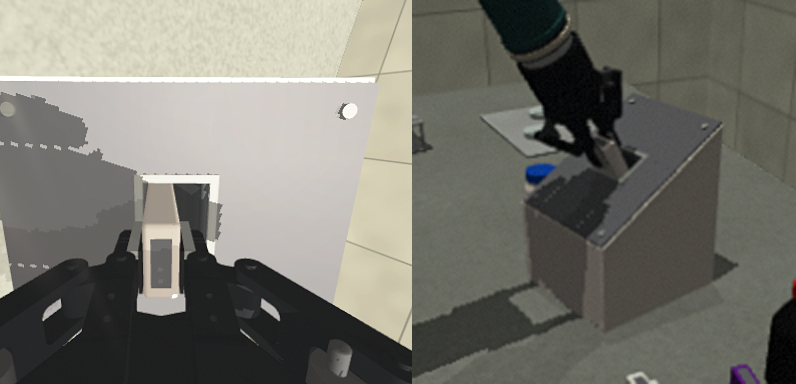

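The cartridge is about 65 mm in and the flap is open. Next I'll release it, back off and look.

servo_tool --pt "0 0 0 0 0 0 0.6" --pt "0 0 0 0 0 0 0.5" --pt "0 0 0 0 0 0 0.5" --pt "0 0 0 0 0 0 0.5" --pt "-0.064 -0.019 0.115 0 0 0 0.5" --pt "-0.128 -0.039 0.231 0 0 0 0.5" --pt "-0.191 -0.058 0.346 0 0 0 0.5" --pt "-0.223 -0.068 0.404 0 0 0 0.5" --pt "-0.223 -0.068 0.404 0 0 0 1" --pt "-0.223 -0.068 0.404 0 0 0 1" --pt "-0.223 -0.068 0.404 0 0 0 1" --pt "-0.223 -0.068 0.404 0 0 0 1" --pt "-0.223 -0.068 0.404 0 0 0 1" --pt "-0.223 -0.068 0.404 0 0 0 1"

```text
time: 9.45
tool_pos: [0.5374, 0.1726, 0.2439]
tcp_rot: [1.648, 2.228, 0.596]
wrist_force: [-0.1, -0.4, 0.0]
width: 0.0
grip_force: 0.0
```

Run:
```python
from h import *
rep(M-.003*u-.055*d); print(bot.read_state()["width"])
a=bot.read_camera("wrist");s=bot.read_camera("side")
s=cv2.resize(s[60:252,160:352],(384,384),interpolation=2)
cv2.imwrite("pics/rel.png",np.hstack([a[:,100:],s])[:,:,::-1])
```

```text
t 9.45 tcp [0.53744168 0.17257557 0.24394062] in d,u,b: -0.0837 -0.0071 0.0002 q [ 0.25 -0.28  2.2   0.04  0.69 -0.07]
shift units [ 0.114  0.034 -0.152] turn units [-0.0001 -0.0007 -0.0005] F [-0.1 -0.4  0. ]
0.0003299361864262988
```

View pics/rel.png

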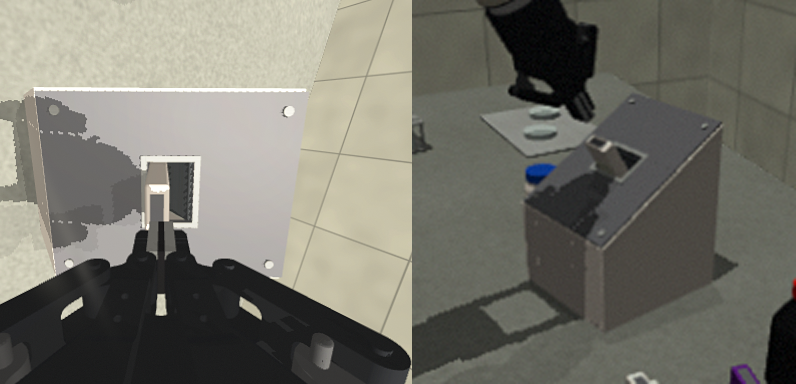

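The cartridge is held by the flap, its top about 45 mm above the lid and under the shut fingers (wrist 157,190). Now I'll press it through from behind.

servo_tool --pt "0.066 0.02 -0.067 0 0 0 1" --pt "0.114 0.035 -0.154 0 0 0 1" --pt "0.13 0.04 -0.183 0 0 0 1" --pt "0.146 0.045 -0.212 0 0 0 1" --pt "0.162 0.05 -0.241 0 0 0 1" --pt "0.178 0.055 -0.27 0 0 0 1" --pt "0.194 0.06 -0.299 0 0 0 1" --pt "0.21 0.064 -0.328 0 0 0 1"

```text
time: 10.35
tool_pos: [0.5692, 0.1823, 0.1954]
tcp_rot: [1.647, 2.227, 0.597]
wrist_force: [-3.1, -0.6, 2.5]
width: 0.002
grip_force: 2.0
```

```bash
python3 -c "
from h import *
rep(M-.003*u+.045*d)"
```

```text
t 10.35 tcp [0.56923271 0.18225384 0.1954429 ] in d,u,b: -0.0251 -0.0026 0.0002 q [ 0.26 -0.16  2.2   0.04  0.57 -0.07]
shift units [ 0.221  0.066 -0.406] turn units [-0.0002 -0.0003 -0.0005] F [-3.1 -0.6  2.5]
```

Pushing with about 4 N; continuing.

servo_tool --pt "0.016 0.005 -0.029 0 0 0 1" --pt "0.032 0.01 -0.058 0 0 0 1" --pt "0.048 0.015 -0.087 0 0 0 1" --pt "0.064 0.019 -0.115 0 0 0 1" --pt "0.08 0.024 -0.144 0 0 0 1" --pt "0.096 0.029 -0.173 0 0 0 1"

```text
time: 10.95
tool_pos: [0.5835, 0.1866, 0.1689]
tcp_rot: [1.648, 2.228, 0.596]
wrist_force: [-2.9, -1.5, 2.6]
width: 0.003
grip_force: 1.8
```

servo_tool --pt "0.016 0.005 -0.029 0 0 0 1" --pt "0.032 0.01 -0.058 0 0 0 1" --pt "0.048 0.015 -0.087 0 0 0 1" --pt "0.064 0.019 -0.115 0 0 0 1" --pt "0.08 0.024 -0.144 0 0 0 1" --pt "0.096 0.029 -0.173 0 0 0 1"

```text
time: 11.55
tool_pos: [0.5976, 0.1909, 0.1431]
tcp_rot: [1.648, 2.228, 0.596]
wrist_force: [-8.6, -2.6, 5.6]
width: -0.001
grip_force: 4.1
```

Run:
```python
from h import *
rep(M-.003*u+.045*d)
for c in("wrist","side"):
    bot.read_camera(c); print([(d_["score"],np.array(d_["box"]).round(2)) for d_ in bot.recognise("long_cartridge",c)[:3]])
```

```text
t 11.55 tcp [0.59764855 0.19086136 0.14305141] in d,u,b: 0.0351 -0.003 0.0001 q [ 0.26 -0.03  2.19  0.05  0.45 -0.08]
shift units [ 0.032  0.009 -0.057] turn units [-0.0001 -0.0006 -0.0005] F [-8.6 -2.6  5.6]
[(0.77, array([0.47, 0.55, 0.52, 0.6 ]))]
[(0.86, array([0.45, 0.74, 0.48, 0.9 ]))]
```

servo_tool --pt "0.016 0.005 -0.029 0 0 0 1" --pt "0.035 0.011 -0.056 0 0 0 1" --pt "0.046 0.014 -0.05 0 0 0 1" --pt "0.046 0.014 -0.05 0 0 0 1" --pt "0.046 0.014 -0.05 0 0 0 1"

```text
time: 12.25
tool_pos: [0.6031, 0.1926, 0.1384]
tcp_rot: [1.648, 2.229, 0.594]
wrist_force: [-31.7, -9.5, 33.9]
width: 0.002
grip_force: 22.4
```

Run:
```python
from h import *
rep(M-.001*u+.045*d)
a=bot.read_camera("wrist");s=bot.read_camera("side")
s=cv2.resize(s[60:252,160:352],(384,384),interpolation=2)
cv2.imwrite("pics/push.png",np.hstack([a[:,100:],s])[:,:,::-1])
```

```text
t 12.25 tcp [0.60311276 0.19260008 0.13842204] in d,u,b: 0.042 -0.0004 0.0002 q [ 0.26 -0.01  2.19  0.05  0.45 -0.08]
shift units [ 0.007  0.001 -0.019] turn units [ 0.     -0.0011 -0.0007] F [-31.7  -9.5  33.9]
```

View pics/push.png

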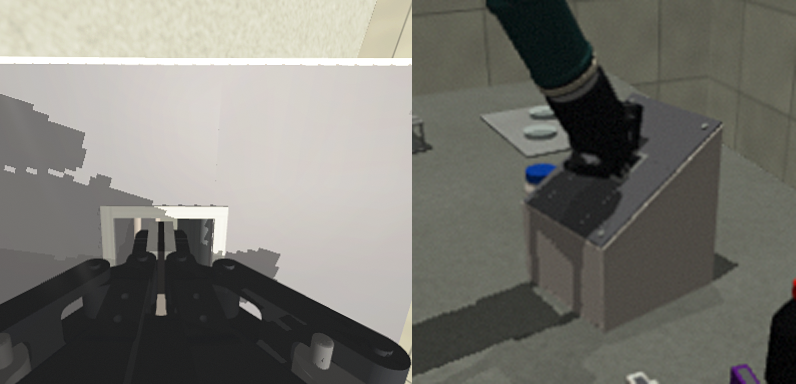

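Wrist force has risen to 47 N, so I'll back off at once and check.

servo_tool --pt "-0.03 -0.009 0.05 0 0 0 1" --pt "-0.03 -0.009 0.05 0 0 0 1" --pt "-0.03 -0.009 0.05 0 0 0 1"

```text
time: 12.65
tool_pos: [0.5976, 0.191, 0.141]
tcp_rot: [1.65, 2.231, 0.591]
wrist_force: [-7.4, -2.1, 1.4]
width: 0.001
grip_force: 3.8
```

Run:
```python
from h import *
rep(M-.001*u+.035*d)
# what shows in the mouth and through the flap? compare wrist patch
a=bot.read_camera("wrist")
for n in("long_cartridge","flap_edge","long_cartridge_center"):
  for c in("wrist","top"):
    if c=="top": bot.read_camera(c)
    else: bot.read_camera(c)
    print(n,c,[(round(q["score"],2),round(q["at"][1]*512),round(q["at"][0]*384)) for q in bot.mark_of(n,c)[:3]])
top=proj("wrist",[M+.0*u+x*d+y*b for x in(0,.035,.045) for y in(-.02,.02)]);print(top.round())
print(a[215:250:5,195:330:9].mean(2).astype(int))
```

```text
t 12.65 tcp [0.59757196 0.19100057 0.14096614] in d,u,b: 0.0369 -0.0041 0.0003 q [ 0.26 -0.02  2.19  0.05  0.46 -0.08]
shift units [0.012 0.002 0.021] turn units [ 0.0003 -0.0022 -0.0006] F [-7.4 -2.1  1.4]
long_cartridge wrist []
long_cartridge top [(0.81, 351, 258)]
flap_edge wrist [(0.57, 270, 228)]
flap_edge top [(0.44, 195, 163), (0.28, 198, 167)]
long_cartridge_center wrist []
long_cartridge_center top [(0.78, 355, 259)]
[[270. 308.]
 [271. 230.]
 [269. 266.]
 [269. 203.]
 [268. 258.]
 [269. 198.]]
[[115 115 156 156  96 137 109 109 155  52  64  61  52 114 237]
 [114 114 156 155  97 136 109 112 161  57  69  68  59  69 240]
 [115 116 154 155  97 135 111  58 112  57  58  58  60 122 243]
 [116 116 152 154  97  56 111  58 112  36  59  55  63  85 245]
 [114 116 150 154  93  32 113  48 113  32  31  55  59 111 244]
 [115 115 149 153  88  32 112  48 112  31  30  56  58  92 243]
 [114 115 136 153  89  31 113  40 112  41  31  56  58  74 243]]
```

Remaining load is mostly the flap on the fingers. The 47 N was probably the knuckles meeting the lid at about 42 mm. I'll withdraw and check whether the cartridge dropped.

servo_tool --pt "-0.064 -0.019 0.115 0 0 0 1" --pt "-0.128 -0.039 0.231 0 0 0 1" --pt "-0.191 -0.058 0.346 0 0 0 1" --pt "-0.255 -0.078 0.462 0 0 0 1" --pt "-0.32 -0.097 0.577 0 0 0 1" --pt "-0.32 -0.097 0.577 0 0 0 1" --pt "-0.32 -0.097 0.577 0 0 0 1"

```text
time: 14.0
tool_pos: [0.553, 0.1773, 0.2306]
tcp_rot: [1.646, 2.226, 0.599]
wrist_force: [-0.1, 1.1, 1.0]
width: 0.0
grip_force: 0.0
```

Run:
```python
from h import *
rep(M)
P=[M+x*u+y*b+.006*d for x in np.linspace(-.016,.016,9) for y in(-.02,-.01,0,.01,.02)]
for c in("wrist","top","side"):
    a=bot.read_camera(c); p=proj(c,P).round().astype(int)
    print(c); print(a[p[:,1].clip(0,383),p[:,0].clip(0,511)].mean(1).astype(int).reshape(9,5).T)
    print([(round(q["score"],2),np.array(q["box"]).round(2)) for q in bot.recognise("long_cartridge",c)[:3]])
a=bot.read_camera("top"); o=cv2.imread("pics/top0.png")[:,:,::-1]; p=np.int32(proj("top",[M])[0])
print(a[p[1]-8:p[1]+9:2,p[0]-8:p[0]+9:2].mean(2).astype(int)); print(o[p[1]-8:p[1]+9:2,p[0]-8:p[0]+9:2].mean(2).astype(int))
```

```text
t 14.0 tcp [0.55304106 0.17729149 0.23064978] in d,u,b: -0.064 0.0004 0.0001 q [ 0.25 -0.23  2.19  0.04  0.65 -0.07]
shift units [ 0.202  0.061 -0.371] turn units [-0.0004  0.0003 -0.0005] F [-0.1  1.1  1. ]
wrist
[[128 129 130 135 132 129 130 133 112]
 [128 128 129 134 128 128 128 134  69]
 [ 78  77  77  80  79  77  79  79  62]
 [ 77  78  77  79  78  79  78  81  60]
 [131 128 130 133 129 132 131 139 104]]
[]
top
[[58 59 59 59 60 58 59 60 55]
 [59 59 49 58 57 56 56 58 54]
 [15 18 16 14 26 55 33 20 26]
 [12 40 55 68 68 66 67 67 78]
 [21 21 22 22 33 62 37 18 28]]
[(0.69, array([0.68, 0.66, 0.72, 0.69]))]
side
[[113 113 110 111 113 110  90  94  82]
 [ 91  42  46  55  47  52  48  54  42]
 [ 48  28  28  28  29  26  28  27  22]
 [ 40  26  25  26  27  23  27  25  19]
 [ 59  54  53  57  50  56  54  55  41]]
[(0.73, array([0.44, 0.74, 0.48, 0.9 ]))]
[[62 64 51 39 49 63 60 55 59]
 [83 93 69 29 21 48 60 58 61]
 [60 68 62 20 18 37 60 57 60]
 [39 69 65 42 69 33 56 59 60]
 [65 68 67 43 34 17 55 58 59]
 [38 65 69 53 18 13 28 58 59]
 [20 51 66 53 23 12 31 58 58]
 [25 31 47 36 21 19 53 47 54]
 [27 18 18 18 19 16 17 27 50]]
[[108 109 109  91  83  63  58  52  59]
 [ 85  67  55  55  59  56  59  59  59]
 [ 58  58  59  59  58  57  55  56  57]
 [ 57  55  58  56  57  58  56  58  58]
 [ 55  57  56  57  59  56  58  60  58]
 [ 58  59  59  58  59  58  57  57  58]
 [ 59  58  56  58  58  57  57  57  57]
 [ 58  59  57  58  58  56  57  55  56]
 [ 58  58  57  52  58  65  82  98 105]]
```

servo_tool --pt "-0.1 -0.03 0.3 0 0 0 1" --pt "-0.2 -0.2 0.6 0 0 0 1" --pt "-0.3 -0.4 0.6 0 0 0 1" --pt "-0.3 -0.6 0.6 0 0 0 1" --pt "-0.3 -0.8 0.6 0 0 0 1" --pt "-0.3 -1 0.6 0 0 0 1" --pt "-0.3 -1 0.6 0 0 0 1" --pt "-0.3 -1 0.6 0 0 0 1"

```text
time: 15.15
tool_pos: [0.5073, 0.0263, 0.3198]
tcp_rot: [1.651, 2.225, 0.596]
wrist_force: [1.0, 0.5, 0.3]
width: -0.0
grip_force: 0.0
```

Run:
```python
from h import *
P=[M+x*u+y*b+.006*d for x in np.linspace(-.014,.014,8) for y in(-.02,-.01,0,.01,.02)]
a=bot.read_camera("side"); o=cv2.imread("pics/side0.png")[:,:,::-1]; p=proj("side",P).round().astype(int)
for k in(a,o): print(k[p[:,1],p[:,0]].mean(1).astype(int).reshape(8,5).T)
print([(round(q["score"],2),(np.array(q["at"])*[384,512]).round()) for q in bot.mark_of("short_cartridge","side")])
print([(round(q["score"],2),(np.array(q["box"])*[512,384,512,384]).round()) for q in bot.recognise("long_cartridge","side")])
D=np.abs(a.astype(int)-o).max(2)>40
print("short region diff",D[248:278,266:288].mean(),"lid",D[110:180,222:305].mean(),bot.read_state()["wrist_force"])
```

```text
[[ 89  91 112 110 109 110 109 109]
 [ 52  51  53  51  52  54  54  50]
 [ 60  53  55  54  53  54  55  52]
 [ 60  52  51  52  57  52  55  55]
 [ 63  54  53  54  51  53  56  55]]
[[ 90  91 109 112 111 110 111 110]
 [ 52  52  53  50  55  50  54  53]
 [ 57  52  54  57  53  53  56  51]
 [ 58  53  55  51  53  52  57  55]
 [ 65  55  57  55  53  51  57  55]]
[(0.81, array([283., 276.])), (0.6, array([280., 321.])), (0.58, array([290., 223.]))]
[(0.62, array([229., 287., 243., 344.])), (0.5, array([249., 250., 337., 352.]))]
short region diff 0.0015151515151515152 lid 0.0 [-0.23881227 -0.55763129  0.10004547]
```

The lid and flap look exactly as they did at the start, the short cartridge hasn't moved, and the long one no longer shows outside the bin. I'm handing the job in.

```bash
python3 -c "
from workcell import bot
print(bot.finish_job())"
```

```text
the job is handed in; nothing more can be done
None
```

I posted the long cartridge through the flap and handed the job in; the pictures show the flap shut and the short cartridge unmoved, but I couldn't see inside the bin, so that it lies there is inferred, and no verdict came back; the wrist force reached about 47 N at the end of the push, below its 120 N limit, and if that was the gripper's knuckles on the lid, as I suspect, it may have passed the 40 N limit for the gripper's body.

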